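# Lock the tool chest with its hasp and pin

### The job

Close up the tool chest: press its lid fully shut, then swing the hasp over onto the front of the chest until it lies fully home over the staple, and last drop the retaining pin, which stands in the wooden block, down through the staple's loop in front of the hasp until its collar sits on the loop. Work gently, without forcing the pin or the chest, and leave the green-lidded tub where it stands.

Things in the scene. Friction and masses are not known exactly. Their poses are not given: they have to be found in the camera images.
- chest: wooden tool chest with dark steel corner straps, fixed to the bench, 150 (x, front to back) x 220 (y) x 100 mm high with its lid shut. Origin: centre of its underside; -x is its front face (at x = -75 mm), z up.
- lid (a joint): lid of the chest, 15 mm thick, hinged along y on the back rim (axis at chest x = +75, z = 85 mm). 0 = fully shut (top face at z = 100 mm), positive = raised (rad). A stiff hinge: it stays where it is left; pushing it down near its front edge takes about 4 to 6 N, and it stops hard at 0.
- hasp (a joint): swinging steel leaf of the hasp, angle relative to the lid (rad): 0 = home, hanging straight down the front over the staple; pi/2 = pointing level to the front; pi = straight up; up to 4.4 = leaning back over the lid. A stiff hinge (0.06 N m, 1 to 3 N at the leaf): it stays where it is left, and stops hard at 0. Its outer face when home (chest x = -86 mm, flush with the knuckles) is its rear or upper face when folded back.
- hasp_hinge (a point): middle of the hasp's hinge axis (along y) on the lid's front edge: at chest x = -81, y = 0, z = 100 mm when the lid is shut; knuckles of 5 mm radius. The leaf is 92 mm wide (y, centred), 63 mm long from the axis, 4 mm thick, with a slot 62 mm wide, from 27 to 43 mm from the axis, for the staple. Axes as the lid's.
- staple_nominal (a point): point on the chest at (-101, 0, 69) mm, axes as the chest: height of the top of the staple's bars. The staple is a fixed level U of 8 mm round steel bar, 29 mm wide outside, 13 inside (y), sticking out through the hasp's slot. With the hasp home its free loop is chest x = -114 to -86 mm. NOT CENTRED: it sits up to 16 mm to either side along y, which this reading does not tell; feel or look for it.
- pin: steel retaining pin, 99 mm long, about 90 g. Origin at its lower tip, z along the pin towards its grip. Shank 10 mm in diameter, 45 mm long, its last 2 mm tapered to 8.4 mm; then a collar 28 mm in diameter, 4 mm thick; then a round dark grip 16 mm in diameter, 50 mm long. Seated in the staple with its collar on the bars, its tip is 24 mm above the bench.
- pin_block: light wooden block 75 x 65 x 50 mm, fixed to the bench, with a 13 mm hole 38 mm deep in the middle of its top, where the pin stands upright at first (tip 12 mm above the bench, collar 7 mm above the block). Origin: centre of its underside.
- green_tub: round tub with a green lid, 121 mm across, 62 mm high, a bystander to be left alone. Origin: centre of its underside.
Things that resemble listed ones, but are neither listed nor needed, are in the scene too. Of the things that look like the pin, the middle-sized one is meant.

How it is judged (in metres and radians):
On the way, in this order (a step that is already met when the one before it is completed fails the run):
1. the lid is fully shut (within 0.04 rad) (value of joint lid below 0.04 rad), for 0.2 s.
2. the hasp lies home over the staple (within 0.15 rad) with the lid shut (value of joint hasp below 0.15 rad and value of joint lid below 0.04 rad), for 0.2 s.
At the end, for the whole second after the job is handed in: Lid shut within 0.04 rad, hasp home within 0.15 rad, and the pin released and at rest, upright within 0.2 rad, down through the staple's loop with its collar on the bars (tip 17 to 31 mm above the bench, in front of the hasp) (all of step 2 and z of pin in the frame of chest between 0.017 and 0.031 m and x of pin in the frame of chest between -0.119 and -0.078 m and y of pin in the frame of chest between -0.021 and 0.021 m and angle between pin's own z axis and vertical below 0.2 rad and linear speed of pin below 0.02 m/s); the robot touches nothing.
It fails at once if the green-lidded tub is shifted by more than 30 mm (distance of green_tub from where it was at the start of the episode above 0.03 m).
It fails at once if the chest, its lid or its hasp is pressed with more than 60 N (contact force between the fingers and chest above 60 N).
It fails at once if the pin is forced against the staple, hasp or chest with more than 50 N (contact force between pin and chest above 50 N).
It also fails if it takes over 72 s, if anything falls off the work surface, if the arm or the gripper's body presses on something with over 40 N, if the wrist force passes 120 N, or if a joint passes its speed limit or range.

### The arm

A 6-joint arm with a two-finger parallel gripper is mounted at the origin on a cart in front of the work surface, level with it; the furniture and walls round the work are solid. World frame = base frame: x ahead of the robot, y to its left, z up, the work surface at z = 0. Lengths are in m, angles in degrees, forces in N, time in s.
With the tool pointing down it reaches from about 0.4 to 0.825 m from the base axis. Payload 7 kg.
Tool frame: the origin (TCP) lies between the finger pads; the fingertips stand 22 mm ahead of it and the grasp point (between the pads) lies 3 mm ahead of it; z points along the fingers, y is the line along which they close (so a half turn about z gives the same grasp; the last joint's range is limited). The gripper opens to 88 mm and grips with 3 to 60 N. Pads are 19 mm wide; open, the fingers measure 130 mm over their backs; the gripper's body (78 mm by 193 mm) begins 47 mm behind the grasp point.
Start: joints at [-59.696, 20.546, 0.682, 0, -70.136, -16.507], TCP at [0.161, -0.656, 0.249] pointing down, gripper open.
Joint ranges: [-176.03, 176.03], [-82.01, 121.73], [-58.28, 71.71], [-173.87, 95.51], [-174.79, -0.11], [-173.66, 173.66]. Speed limits (degrees/s): [136.94, 136.94, 172.46, 180, 180, 180].

### API

Orientations are given as [roll, pitch, yaw] about the fixed x, y, z axes, in that order (R = Rz(yaw) Ry(pitch) Rx(roll)).
In Python, from plant import ctrl gives the robot as it stands.
- The arm moves only by the tool apply_moves, never from a script. Its argument "targets" is a list of rows, each an object with "travel": the shift along the tool's x, y, z in mm, a list of three; "roll": the turn about the tool's z in degrees; "jaw": the finger opening in mm, from 0 to 87.6. In form: [{"travel": [tx, ty, tz], "roll": roll, "jaw": jaw}, ...]. A call has 1 to 10 rows; each row shifts and turns the commanded pose from where the row before left it, along the tool's axes as they then stand; what a row does not reach is not made up. A row lasts 1/10 s, in which the tool goes at most 50 mm and 8.59 degrees, less where a joint would pass 70% of its speed; a pose out of reach is approached as far as the arm can. A call with a gripper value outside its range is refused whole. The fingers move at their own pace and stop on an object; the grip force is fixed at half the most. Time passes only in rows, so rows that do not move let the fingers close. It gives the time, the measured TCP pose, the force, the opening and the grip force at its end, in the units of the state.
- ctrl.get_obs(): the state, without advancing time (a new reading comes with each control period).
- ctrl.snapshot(name): name is "side" or "top" or "wrist"; returns the picture (384x512x3 uint8, red, green, blue); there is no depth.
- ctrl.calibration(name): a dict with "K" (3x3 intrinsics, pixels), "dist_coeffs" ([k1, k2, p1, p2, k3] as OpenCV has them; the pictures are not rectified), "extrinsics" (4x4, takes a point from camera to world coordinates); the wrist camera has in their place "hand_eye" (4x4, takes a point from camera to tool coordinates, whose origin is the TCP and whose axes are the flange's). Camera axes: x right, y down, z forward; pixel columns grow to the right and rows downward; lengths in m; the calibration is good to about 2 mm. A picture is of the moment at which its call begins: read the wrist's pose just before it. calibration takes no time and is no camera call.
- ctrl.close_job(): hands the job in; it is judged then, once.
The state is a dict: "clock": time; "joint_pos": joint angles; "qvel": joint speeds; "tau": joint torques, N m; "tool_pos": TCP position; "orientation": TCP orientation; "force": force on the tool from outside, world axes, zero at the start; "moment": the same for the moment, N m; "opening": finger opening in m; "gripper_force": force on a finger pad.
Only numpy, scipy, OpenCV 4.12 (cv2) and the standard library are available. Lean on these libraries where they do the work, as an engineer would, in place of code of your own. Each camera call takes 0.05 s, during which the arm holds its last target. There are 200 camera calls.

## Working session

There is one attempt and no reset: what is moved stays moved. The work goes in short steps, Python scripts to look and compute and a tool call to move; the robot and the scene stay as the last step left them, time stands still between calls to the robot, and variables do not carry over. Pictures are saved under pics/ and viewed, at most 10 in all, crops included, and the job is handed in when it is done.

Besides the shell and the picture viewer there is one more tool, called as a command line: name --argument value ..., lists and objects as JSON in quotes. apply_moves: Moves the arm, as the interface text tells. Its arguments: {"type":"object","properties":{"targets":{"type":"array","items":{"type":"object","properties":{"travel":{"type":"array","items":{"type":"number"}},"roll":{"type":"number"},"jaw":{"type":"number"}}}}},"required":["targets"]}

```bash
ls; mkdir -p pics; python3 - <<'E'
from plant import ctrl
import cv2,numpy as np
print(ctrl.get_obs())
ims=[]
for n in ("side","top","wrist"):
    c=ctrl.calibration(n)
    print(n,{k:np.round(v,4).tolist() for k,v in c.items()})
    im=ctrl.snapshot(n); cv2.imwrite(f"pics/{n}0.png",im[:,:,::-1])
E
```

```text
pics
{'clock': 0.0, 'joint_pos': array([-5.96967319e+01,  2.05920435e+01,  6.34344722e-01, -1.86640215e-02,
       -7.01343932e+01, -1.65051737e+01]), 'qvel': array([-0.02035374,  0.02593262, -0.06910856, -0.00010123, -0.01237251,
        0.03107382]), 'tau': array([ 4.61365380e-04, -5.82717669e+01,  2.93075502e+01,  6.99775457e+00,
        7.14180715e-03, -1.42519734e-04]), 'tool_pos': array([ 0.16083784, -0.65510922,  0.24762469]), 'orientation': array([ 1.79906718e+02, -9.34349860e-03, -1.66208254e+02]), 'force': array([ 0.42594042, -0.81493569,  0.07630192]), 'moment': array([-0.01190826, -0.00714402, -0.02280435]), 'gripper_force': 0.0, 'opening': 0.08744745139142807}
side {'K': [[445.1488, 0.0, 255.6102], [0.0, 445.1488, 188.8421], [0.0, 0.0, 1.0]], 'dist_coeffs': [-0.0715, 0.0, 0.0, 0.0, 0.0], 'extrinsics': [[-0.9864, -0.0763, 0.1454, 0.3613], [-0.1634, 0.5455, -0.822, 0.9413], [-0.0166, -0.8346, -0.5506, 0.7129], [0.0, 0.0, 0.0, 1.0]]}
top {'K': [[457.6113, 0.0, 258.0182], [0.0, 457.6113, 187.7871], [0.0, 0.0, 1.0]], 'dist_coeffs': [-0.1557, 0.0, 0.0, 0.0, 0.0], 'extrinsics': [[-0.0007, -0.9948, 0.1015, 0.4077], [-0.9999, 0.002, 0.0128, -0.0069], [-0.0129, -0.1015, -0.9947, 1.2929], [0.0, 0.0, 0.0, 1.0]]}
wrist {'K': [[309.4697, 0.0, 256.9547], [0.0, 309.4697, 187.3481], [0.0, 0.0, 1.0]], 'dist_coeffs': [-0.0425, 0.0, 0.0, 0.0, 0.0], 'hand_eye': [[-0.0006, -0.9632, -0.2687, 0.0719], [1.0, -0.0006, -0.0001, 0.0004], [-0.0001, -0.2687, 0.9632, -0.1359], [0.0, 0.0, 0.0, 1.0]]}
```

View pics/side0.png

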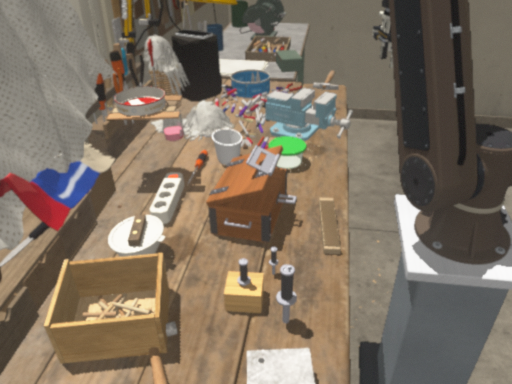

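View pics/top0.png

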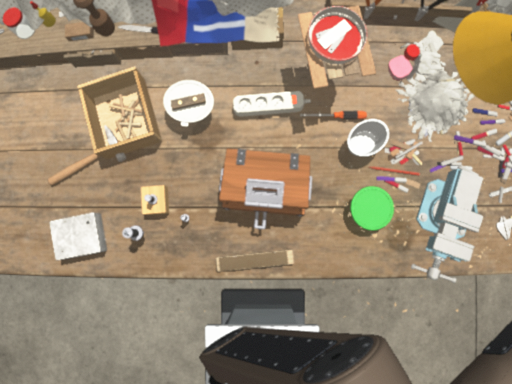

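The top view shows the chest at (265,180), its hasp folded back over the lid and its staple towards the robot at (260,220). The block with a pin is at (152,200) and the tub at (372,208). There are three pin-like things in the top view: (152,200) in the block, (185,218) small, and (132,233) large. The one in the block is the middle-sized one and fits the description. I'll confirm it in an enlarged crop.

```bash
python3 - <<'E'
import cv2,numpy as np
t=cv2.imread("pics/top0.png");s=cv2.imread("pics/side0.png")
a=cv2.resize(t[140:260,115:325],None,fx=3.8,fy=3.8,interpolation=cv2.INTER_CUBIC)[:, :798]
cv2.imwrite("pics/tc.png",a)
b=cv2.resize(s[130:330,190:310],None,fx=3,fy=3,interpolation=cv2.INTER_CUBIC)
cv2.imwrite("pics/sc.png",b)
E
```

```text
(no output)
```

View pics/tc.png

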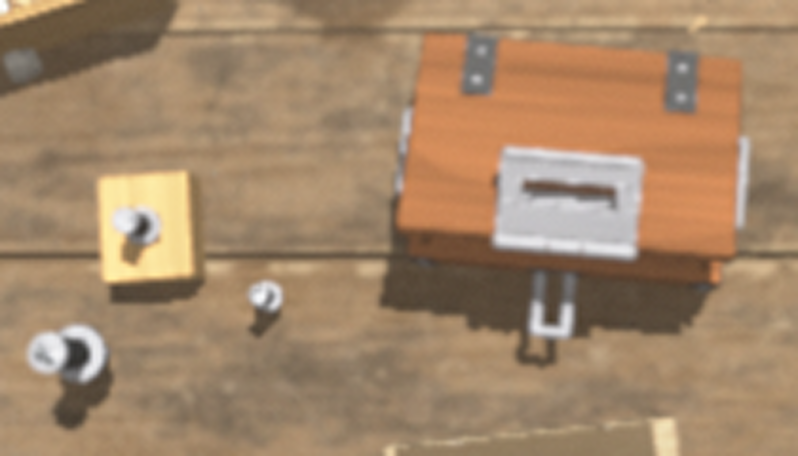

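View pics/sc.png

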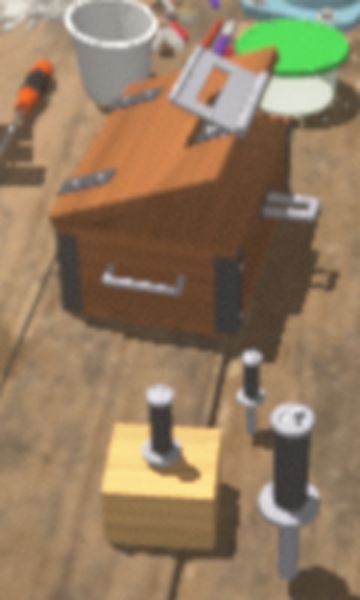

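The crops confirm the pin: the one in the wooden block (top px ≈(150,199), side ≈(243,270)) is middle-sized, between the small one (top 185,218) and the large one (top 132,233). The staple shows at top px ≈(260,226). Next I measure with rays.

```bash
cat > h.py <<'E'
import cv2,numpy as np
from scipy.spatial.transform import Rotation as Ro
from plant import ctrl
def ray(n,uv,T=None):
    c=ctrl.calibration(n);T=c["extrinsics"] if T is None else T
    T=np.array(T)
    p=cv2.undistortPoints(np.array([[uv]],float),np.array(c["K"]),np.array(c["dist_coeffs"]))[0,0]
    return T[:3,3],T[:3,:3]@np.r_[p,1]
def plane(n,uv,z,T=None):
    o,d=ray(n,uv,T);return o+d*(z-o[2])/d[2]
def tri(r1,r2):
    (a,d),(b,e)=r1,r2
    s=np.linalg.lstsq(np.c_[d,-e],b-a,rcond=None)[0]
    p,q=a+s[0]*d,b+s[1]*e
    return (p+q)/2,np.linalg.norm(p-q)
def wristT(o):
    T=np.eye(4);T[:3,:3]=Ro.from_euler("xyz",o["orientation"],degrees=True).as_matrix();T[:3,3]=o["tool_pos"]
    return T@np.array(ctrl.calibration("wrist")["hand_eye"])
def T_(u,v):return (115+u/3.8,140+v/3.8)
def S_(u,v):return (190+u/3,130+v/3)
E
python3 - <<'E'
from h import *
np.set_printoptions(precision=4,suppress=True)
for nm,t,s in [("pintop",(127,217),(160,393)),("stapleL",(537,333),(283,212)),("staple end mid",(551,331),(314,206)),("lidcorner frontL",(400,230),(217,182)),("back L corner",(423,33),(52,212)),("hasp free L",(505,148),(205,50)),("hasp free R",(643,158),(270,73)),("bigpin",(45,352),(293,412)),("lid front R",(735,256),(275,50))]:
    print(nm,*tri(ray("top",T_(*t)),ray("side",S_(*s))))
print("staple z.065",plane("top",T_(551,328),.065))
print("back edge",plane("top",T_(423,33),.097),plane("top",T_(742,60),.097))
print("collar",plane("top",T_(143,229),.061),plane("side",S_(162,452),.061))
print("pintop",plane("top",T_(127,217),.111),plane("side",S_(160,393),.111))
print("block",[plane("top",T_(*p),.05)[:2] for p in [(98,178),(187,171),(194,272),(104,283)]])
print("strapL R bottom edges",plane("top",T_(477,94),.1),plane("top",T_(681,111),.1))
s=cv2.imread("pics/top0.png");h=cv2.cvtColor(s,cv2.COLOR_BGR2HSV)
m=cv2.inRange(h,(45,150,100),(75,255,255));M=cv2.moments(m,True)
print("tub",plane("top",(M['m10']/M['m00'],M['m01']/M['m00']),.062))
E
```

```text
pintop [0.5039 0.2968 0.1067] 0.0016681701654032597
stapleL [0.4387 0.0147 0.0635] 0.025732359183572476
staple end mid [0.4268 0.0036 0.064 ] 0.0009549466366771298
lidcorner frontL [0.4933 0.1029 0.1478] 0.001484276663615087
back L corner [0.6323 0.0922 0.0992] 0.0033689900944388206
hasp free L [0.5261 0.0295 0.2222] 0.023779904026657032
hasp free R [ 0.5057 -0.0591  0.1582] 0.066147187255053
bigpin [0.4108 0.3418 0.1443] 0.00023218986578061254
lid front R [ 0.4751 -0.1186  0.1461] 2.8240732863679892e-05
staple z.065 [0.4294 0.0037 0.065 ]
back edge [0.6344 0.0927 0.097 ] [ 0.6147 -0.13    0.097 ]
collar [0.4998 0.2967 0.061 ] [0.5015 0.3056 0.061 ]
pintop [0.5044 0.2958 0.111 ] [0.502  0.3014 0.111 ]
block [array([0.5379, 0.3337]), array([0.5428, 0.2678]), array([0.4695, 0.2613]), array([0.4614, 0.3275])]
strapL R bottom edges [0.5907 0.0545 0.1   ] [ 0.5784 -0.0868  0.1   ]Traceback (most recent call last):
  File "<stdin>", line 13, in <module>
ZeroDivisionError: float division by zero
```

```bash
cat >> h.py <<'E'
C=np.array([.5457,-.0125]);YAW=-4.9
def w(x,y):  # chest mm -> world
    a=np.radians(YAW);c,s=np.cos(a),np.sin(a)
    return C+np.array([c*x-s*y,s*x+c*y])/1000
def inv(p):
    a=np.radians(YAW);c,s=np.cos(a),np.sin(a);d=(np.array(p)[:2]-C)*1000
    return np.array([c*d[0]+s*d[1],-s*d[0]+c*d[1]])
def goto(xy,tipz,yaw=175):  # tool-frame shift needed to bring fingertip there (z mm)
    o=ctrl.get_obs();y=np.radians(o["orientation"][2])
    d=np.r_[np.array(xy),(tipz+22)/1000]-o["tool_pos"];d*=1000
    print("t",o["clock"],"local",inv(o["tool_pos"]),"tipz",o["tool_pos"][2]*1000-22,"F",o["force"].round(1),"yaw",o["orientation"][2].round(2))
    r=(o["orientation"][2]-(YAW+180)+180)%360-180
    print("roll",round(r,2),"travel(now axes)",(np.array([d[0]*np.cos(y)+d[1]*np.sin(y),d[0]*np.sin(y)-d[1]*np.cos(y),-d[2]])).round(1),
     "after roll",(lambda y:np.array([d[0]*np.cos(y)+d[1]*np.sin(y),d[0]*np.sin(y)-d[1]*np.cos(y)]).round(1))(np.radians(YAW+180)))
E
python3 - <<'E'
from h import *
np.set_printoptions(precision=4,suppress=True)
for nm,t,s in [("free L",(505,148),(170,97)),("free R",(643,158),(198,45)),("hinge L",(493,247),(245,133)),("hinge R",(637,257),(272,70))]:
    p,e=tri(ray("top",T_(*t)),ray("side",S_(*s)));print(nm,p,inv(p),e)
print("staple",inv(plane("top",T_(551,330),.065)))
h=cv2.cvtColor(cv2.imread("pics/top0.png"),cv2.COLOR_BGR2HSV)
m=cv2.inRange(h[150:250,330:410],(40,100,60),(80,255,255));ys,xs=np.nonzero(m);print("tub",plane("top",(330+xs.mean(),150+ys.mean()),.062))
goto(w(-57,-75),230)
E
```

```text
free L [0.543  0.0322 0.1784] [-6.5268 44.3326] 0.0006885143922208092
free R [ 0.5356 -0.0568  0.1793] [ -6.3008 -45.0432] 0.0019272449917470697
hinge L [0.4809 0.0409 0.1551] [-69.1674  47.6368] 9.297479148709164e-05
hinge R [ 0.4721 -0.0533  0.1616] [-69.8782 -46.9838] 0.0032974670629961045
staple [-118.7045    6.0465]
tub [ 0.4778 -0.2991  0.062 ]
t 0.15 local [-328.5659 -673.2357] tipz 225.83039494235632 F [0.5 0.4 0.7] yaw -166.21
roll 18.69 travel(now axes) [-448.9  479.7   -4.2] after roll [-271.6  598.2]
```

apply_moves --targets '[{"travel":[0,0,0],"roll":6.2,"jaw":0},{"travel":[0,0,0],"roll":6.2,"jaw":0},{"travel":[0,0,0],"roll":6.3,"jaw":0},{"travel":[-10,21,0],"roll":0,"jaw":0},{"travel":[-18,40,0],"roll":0,"jaw":0},{"travel":[-18,40,0],"roll":0,"jaw":0},{"travel":[-18,40,0],"roll":0,"jaw":0},{"travel":[-18,40,0],"roll":0,"jaw":0},{"travel":[-18,40,0],"roll":0,"jaw":0},{"travel":[-18,40,0],"roll":0,"jaw":0}]'

```text
clock: 1.15
tool_pos: [0.3012, -0.4039, 0.2485]
orientation: [180.0, 0.0, 175.1]
force: [1.7, 0.4, -0.7]
opening: 0.0132
gripper_force: 0.0
```

apply_moves --targets '[{"travel":[-18,40,0],"roll":0,"jaw":0},{"travel":[-18,40,0],"roll":0,"jaw":0},{"travel":[-18,40,0],"roll":0,"jaw":0},{"travel":[-18,40,0],"roll":0,"jaw":0},{"travel":[-18,40,0],"roll":0,"jaw":0},{"travel":[-18,40,0],"roll":0,"jaw":0},{"travel":[-18,40,0],"roll":0,"jaw":0},{"travel":[-18,40,0],"roll":0,"jaw":0},{"travel":[-10,17,0],"roll":0,"jaw":0},{"travel":[0,0,0],"roll":0,"jaw":0}]'

```text
clock: 2.15
tool_pos: [0.4842, -0.081, 0.2482]
orientation: [-180.0, -0.0, 175.3]
force: [-0.4, -0.5, 0.2]
opening: 0.0001
gripper_force: 0.0
```

```bash
python3 - <<'E'
from h import *
goto(w(-57,-75),160)
E
```

```text
t 2.15 local [-55.41220948 -73.50386807] tipz 226.2302299596066 F [-0.4 -0.5  0.2] yaw 175.26
roll 0.16 travel(now axes) [ 1.6 -1.5 66.2] after roll [ 1.6 -1.5]
```

apply_moves --targets '[{"travel":[2,-2,20],"roll":0,"jaw":0},{"travel":[0,0,30],"roll":0,"jaw":0},{"travel":[0,0,22],"roll":0,"jaw":0},{"travel":[0,0,4],"roll":0,"jaw":0},{"travel":[0,0,5],"roll":0,"jaw":0},{"travel":[0,0,5],"roll":0,"jaw":0},{"travel":[0,0,5],"roll":0,"jaw":0},{"travel":[0,0,5],"roll":0,"jaw":0},{"travel":[0,0,5],"roll":0,"jaw":0},{"travel":[0,0,5],"roll":0,"jaw":0}]'

```text
clock: 3.15
tool_pos: [0.4809, -0.0848, 0.1424]
orientation: [180.0, 0.0, 175.1]
force: [-2.1, -1.1, 4.3]
opening: 0.0002
gripper_force: 1.8
```

apply_moves --targets '[{"travel":[0,0,4],"roll":0,"jaw":0},{"travel":[0,0,4],"roll":0,"jaw":0},{"travel":[0,0,3],"roll":0,"jaw":0},{"travel":[0,0,3],"roll":0,"jaw":0},{"travel":[0,0,2],"roll":0,"jaw":0},{"travel":[0,0,1],"roll":0,"jaw":0},{"travel":[0,0,0],"roll":0,"jaw":0}]'

```text
clock: 3.85
tool_pos: [0.4811, -0.0847, 0.1254]
orientation: [180.0, 0.0, 175.1]
force: [-0.5, 0.1, -0.0]
opening: -0.0
gripper_force: 0.0
```

apply_moves --targets '[{"travel":[0,0,1],"roll":0,"jaw":0},{"travel":[0,0,1],"roll":0,"jaw":0},{"travel":[0,0,1],"roll":0,"jaw":0},{"travel":[0,0,0.5],"roll":0,"jaw":0},{"travel":[0,0,0],"roll":0,"jaw":0}]'

```text
clock: 4.35
tool_pos: [0.4811, -0.0847, 0.1223]
orientation: [180.0, 0.0, 175.1]
force: [-3.0, 1.8, 5.4]
opening: 0.0004
gripper_force: 2.6
```

apply_moves --targets '[{"travel":[0,0,1],"roll":0,"jaw":0},{"travel":[0,0,0],"roll":0,"jaw":0},{"travel":[0,0,0],"roll":0,"jaw":0}]'

```text
clock: 4.65
tool_pos: [0.4811, -0.0847, 0.1222]
orientation: [180.0, 0.0, 175.1]
force: [-5.6, 3.5, 14.9]
opening: 0.0005
gripper_force: 7.4
```

apply_moves --targets '[{"travel":[0,0,-8],"roll":0,"jaw":0},{"travel":[0,0,-17],"roll":0,"jaw":0},{"travel":[-20,0,0],"roll":0,"jaw":0},{"travel":[-28,0,0],"roll":0,"jaw":0},{"travel":[0,20,0],"roll":0,"jaw":0},{"travel":[0,21,0],"roll":0,"jaw":0},{"travel":[5,0,0],"roll":0,"jaw":0},{"travel":[8,0,0],"roll":0,"jaw":0},{"travel":[8,0,0],"roll":0,"jaw":0},{"travel":[8,0,0],"roll":0,"jaw":0}]'

```text
clock: 5.65
tool_pos: [0.5057, -0.0456, 0.148]
orientation: [179.9, 0.4, 175.1]
force: [3.2, 0.2, 3.7]
opening: 0.0007
gripper_force: 2.0
```

```bash
python3 - <<'E'
from h import *
goto(w(-115,-36),125)
im=np.hstack([cv2.resize(ctrl.snapshot("side")[120:250,180:330],None,fx=3,fy=3,interpolation=2)[:,:,::-1]])
cv2.imwrite("pics/a.png",im)
E
```

```text
t 5.65 local [-37.04413712 -36.43581108] tipz 126.00787259416975 F [3.2 0.2 3.7] yaw 175.14
roll 0.04 travel(now axes) [78.   0.5  1. ] after roll [78.   0.4]
```

View pics/a.png

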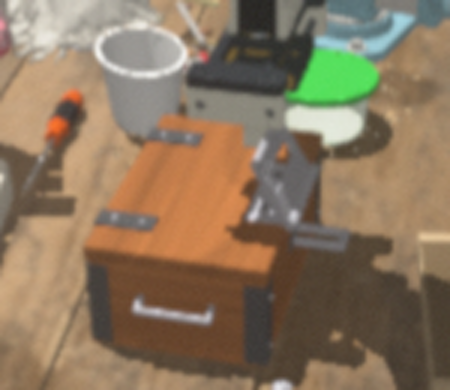

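The picture shows the lid shut and the leaf at (285,180), raised by the fingers behind it. I carry on.

apply_moves --targets '[{"travel":[8,0,0],"roll":0,"jaw":0},{"travel":[8,0,0],"roll":0,"jaw":0},{"travel":[8,0,0],"roll":0,"jaw":0},{"travel":[8,0,0],"roll":0,"jaw":0},{"travel":[8,0,0],"roll":0,"jaw":0},{"travel":[8,0,0],"roll":0,"jaw":0},{"travel":[8,0,0],"roll":0,"jaw":0},{"travel":[8,0,0],"roll":0,"jaw":0},{"travel":[8,0,0],"roll":0,"jaw":0},{"travel":[6,0,0],"roll":0,"jaw":0}]'

```text
clock: 6.7
tool_pos: [0.4245, -0.0389, 0.146]
orientation: [-180.0, -0.0, 175.1]
force: [1.3, 0.1, 0.1]
opening: 0.0005
gripper_force: 0.4
```

apply_moves --targets '[{"travel":[3,0,5],"roll":0,"jaw":0},{"travel":[0,0,7],"roll":0,"jaw":0},{"travel":[0,0,7],"roll":0,"jaw":0},{"travel":[0,0,7],"roll":0,"jaw":0},{"travel":[0,0,7],"roll":0,"jaw":0},{"travel":[0,0,7],"roll":0,"jaw":0},{"travel":[0,0,7],"roll":0,"jaw":0},{"travel":[0,0,7],"roll":0,"jaw":0},{"travel":[0,0,7],"roll":0,"jaw":0},{"travel":[0,0,7],"roll":0,"jaw":0}]'

```text
clock: 7.7
tool_pos: [0.4224, -0.0387, 0.0774]
orientation: [-180.0, -0.0, 175.1]
force: [-0.8, -0.3, 0.7]
opening: 0.0009
gripper_force: 0.5
```

```bash
python3 - <<'E'
from h import *
goto(w(-95.5,-36),55)
E
```

```text
t 7.7 local [-120.57841261  -36.61066144] tipz 55.37159572523392 F [-0.8 -0.3  0.7] yaw 175.09
roll -0.01 travel(now axes) [-25.1   0.6   0.4] after roll [-25.1   0.6]
```

apply_moves --targets '[{"travel":[-5,0,0],"roll":0,"jaw":0},{"travel":[-5,0,0],"roll":0,"jaw":0},{"travel":[-5,0,0],"roll":0,"jaw":0},{"travel":[-4,0,0],"roll":0,"jaw":0},{"travel":[-3,0,0],"roll":0,"jaw":0},{"travel":[-1,0,0],"roll":0,"jaw":0},{"travel":[0,0,0],"roll":0,"jaw":0}]'

```text
clock: 8.4
tool_pos: [0.4439, -0.0408, 0.0777]
orientation: [-180.0, -0.2, 175.0]
force: [-7.5, 3.8, 3.3]
opening: 0.0002
gripper_force: 4.3
```

apply_moves --targets '[{"travel":[-1,0,0],"roll":0,"jaw":0},{"travel":[-1,0,0],"roll":0,"jaw":0},{"travel":[0,0,0],"roll":0,"jaw":0}]'

```text
clock: 8.7
tool_pos: [0.4439, -0.0411, 0.0774]
orientation: [-180.0, -0.4, 175.0]
force: [-15.5, 7.7, 9.2]
opening: 0.0005
gripper_force: 8.2
```

apply_moves --targets '[{"travel":[12,0,0],"roll":0,"jaw":0},{"travel":[20,0,0],"roll":0,"jaw":0},{"travel":[0,0,-30],"roll":0,"jaw":0},{"travel":[0,0,-45],"roll":0,"jaw":40},{"travel":[-20,0,-10],"roll":0,"jaw":87},{"travel":[-35,30,0],"roll":0,"jaw":87},{"travel":[0,12,0],"roll":0,"jaw":87},{"travel":[0,0,0],"roll":0,"jaw":87},{"travel":[0,0,0],"roll":0,"jaw":87}]'

```text
clock: 9.6
tool_pos: [0.4737, -0.0009, 0.1629]
orientation: [-180.0, -0.0, 175.1]
force: [0.3, -0.2, 0.5]
opening: 0.0426
gripper_force: 0.0
```

```bash
python3 - <<'E'
from h import *
o=ctrl.get_obs();T=wristT(o);np.save("Ta.npy",T)
im=ctrl.snapshot("wrist")[:,:,::-1];cv2.imwrite("pics/w1.png",im)
cv2.imwrite("pics/w1v.png",cv2.resize(im,None,fx=1.5,fy=1.5,interpolation=cv2.INTER_CUBIC))
print(inv(o["tool_pos"]),o["tool_pos"])
E
```

```text
[-72.75801389   5.43586926] [ 0.47367221 -0.00086923  0.16289602]
```

View pics/w1v.png

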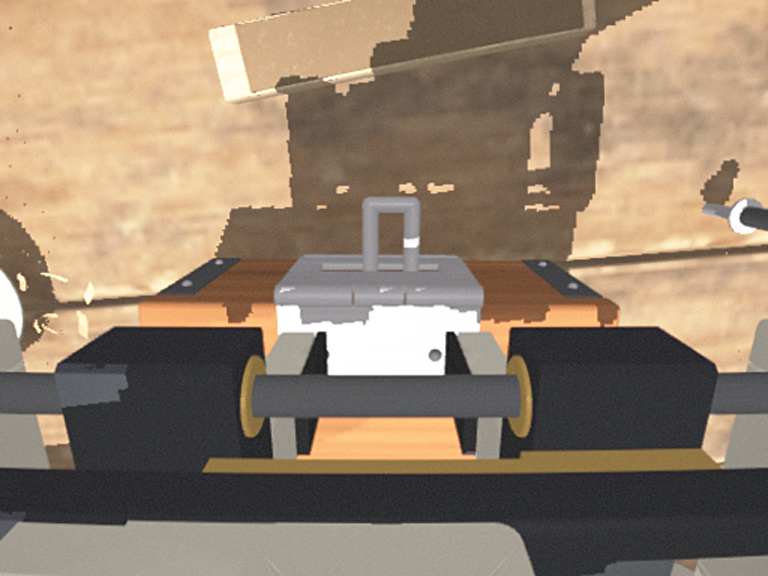

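The wrist view shows the hasp home with the staple through its slot. The bars are at u≈370 and 412 and the loop end at v≈197–211 (1.5x pixels). I measure it now.

```bash
python3 - <<'E'
from h import *
np.set_printoptions(precision=4,suppress=True)
T=np.load("Ta.npy")
im=cv2.imread("pics/w1.png");g=cv2.cvtColor(im,cv2.COLOR_BGR2GRAY)
for r in (145,150,155,165):print(r,g[r,232:290].tolist())
print("col",g[125:180,260].tolist())
f=lambda u,v,z:inv(plane("wrist",(u/1.5,v/1.5),z,T)).round(1)
for nm,u,v,z in [("L out",362,235,.065),("L in",378,235,.065),("R in",404,235,.065),("R out",420,235,.065),("end out",391,197,.065),("end in",391,211,.065),("leaf bottom",380,256,.037),("knuckle L",276,300,.1),("knuckle R",484,300,.1),("leaf L",304,257,.037),("leaf R",462,257,.037)]:
    print(nm,f(u,v,z),plane("wrist",(u/1.5,v/1.5),z,T))
E
```

```text
145 [106, 105, 105, 103, 107, 104, 102, 103, 104, 117, 140, 153, 152, 159, 162, 158, 154, 152, 145, 134, 115, 97, 99, 100, 101, 97, 96, 96, 102, 99, 97, 101, 98, 98, 99, 95, 103, 124, 141, 146, 152, 152, 160, 158, 155, 155, 150, 132, 111, 103, 100, 103, 104, 107, 106, 103, 107, 103]
150 [99, 98, 100, 98, 102, 96, 101, 93, 95, 109, 140, 151, 153, 157, 158, 158, 153, 148, 146, 136, 113, 96, 95, 96, 100, 97, 92, 100, 94, 97, 97, 96, 100, 97, 101, 100, 102, 127, 143, 148, 153, 154, 159, 157, 158, 155, 149, 123, 105, 105, 101, 100, 94, 99, 97, 95, 95, 101]
155 [106, 100, 103, 106, 101, 102, 102, 101, 101, 117, 138, 146, 155, 157, 162, 157, 149, 149, 151, 132, 109, 93, 93, 99, 94, 100, 101, 95, 97, 97, 98, 96, 100, 98, 102, 92, 94, 123, 146, 146, 148, 158, 162, 160, 157, 151, 148, 125, 96, 97, 94, 89, 94, 96, 96, 97, 97, 96]
165 [97, 97, 97, 100, 97, 97, 100, 102, 100, 119, 140, 150, 153, 155, 159, 155, 153, 148, 149, 136, 110, 97, 96, 92, 95, 94, 95, 93, 92, 90, 93, 92, 91, 90, 88, 86, 101, 130, 153, 154, 165, 175, 176, 172, 166, 151, 142, 116, 94, 97, 92, 98, 91, 102, 93, 93, 98, 95]
col [103, 107, 104, 104, 103, 103, 133, 154, 157, 155, 173, 175, 162, 147, 145, 139, 128, 96, 97, 97, 102, 98, 99, 100, 101, 94, 95, 93, 96, 99, 97, 97, 100, 102, 95, 99, 92, 96, 89, 93, 92, 97, 96, 96, 111, 148, 145, 132, 128, 134, 137, 164, 165, 162, 145]
L out [-104.   -6.] [ 0.4416 -0.0096  0.065 ]
L in [-104.     2.1] [ 0.4423 -0.0015  0.065 ]
R in [-104.    15.4] [0.4434 0.0117 0.065 ]
R out [-104.    23.5] [0.4441 0.0198 0.065 ]
end out [-123.1    8.7] [0.4238 0.0067 0.065 ]
end in [-116.2    8.7] [0.4307 0.0061 0.065 ]
leaf bottom [-86.8   2.8] [ 0.4594 -0.0023  0.037 ]
knuckle L [-80.5 -43.4] [ 0.4618 -0.0489  0.1   ]
knuckle R [-80.5  50.3] [0.4698 0.0445 0.1   ]
leaf L [-86.3 -41.1] [ 0.4562 -0.0461  0.037 ]
leaf R [-86.3  50.2] [0.464  0.0449 0.037 ]
```

apply_moves --targets '[{"travel":[0,20,-10],"roll":0,"jaw":87},{"travel":[-4,40,0],"roll":0,"jaw":87},{"travel":[-5,45,0],"roll":0,"jaw":87},{"travel":[-5,45,0],"roll":0,"jaw":87},{"travel":[-5,45,0],"roll":0,"jaw":87},{"travel":[-5,45,0],"roll":0,"jaw":87},{"travel":[-3,40,0],"roll":0,"jaw":87},{"travel":[-3,22,0],"roll":0,"jaw":87},{"travel":[0,0,0],"roll":0,"jaw":87},{"travel":[0,0,0],"roll":0,"jaw":87}]'

```text
clock: 10.65
tool_pos: [0.5293, 0.297, 0.1727]
orientation: [-180.0, -0.0, 175.1]
force: [0.0, -0.8, -0.4]
opening: 0.0871
gripper_force: 0.0
```

```bash
python3 - <<'E'
from h import *
o=ctrl.get_obs();T=wristT(o);np.save("Tb.npy",T)
im=ctrl.snapshot("wrist")[:,:,::-1];cv2.imwrite("pics/w2.png",im)
cv2.imwrite("pics/w2v.png",cv2.resize(im,None,fx=1.5,fy=1.5,interpolation=cv2.INTER_CUBIC))
print(o["tool_pos"],o["opening"])
E
```

```text
[0.52932208 0.29696581 0.17268053] 0.08706012708327178
```

View pics/w2v.png

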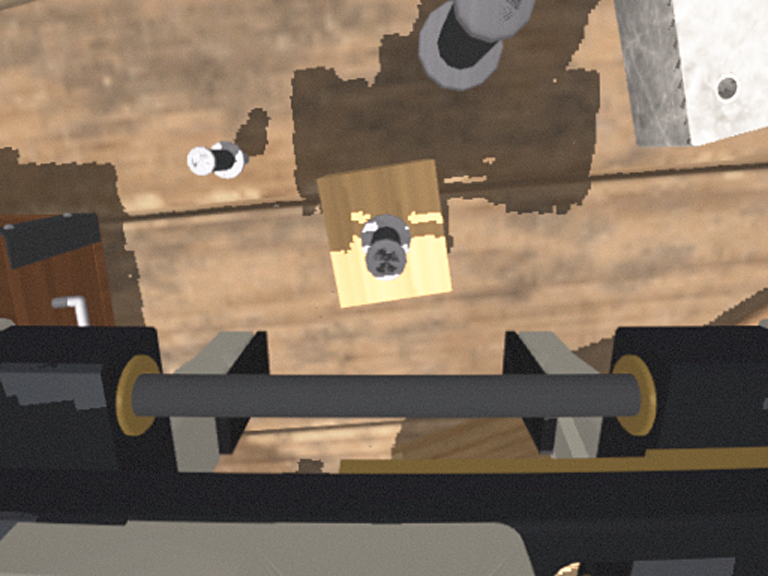

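The wrist view shows the pin's grip top at (386,258) and its collar at (386,236), centred in the block; the small pin is at (215,160) and the large one at (470,45).

```bash
python3 - <<'E'
from h import *
T=np.load("Tb.npy")
print(plane("wrist",(386/1.5,259/1.5),.111,T),plane("wrist",(386/1.5,237/1.5),.059,T))
p=plane("wrist",(386/1.5,259/1.5),.111,T)
goto(p[:2],72)
E
```

```text
[0.50249451 0.29996769 0.111     ] [0.50208171 0.30003217 0.059     ]
t 10.7 local [-42.71336576 306.44439105] tipz 150.86424532874318 F [ 0.2 -0.1  0.3] yaw 175.08
roll -0.02 travel(now axes) [27.   1.2 78.9] after roll [27.   1.2]
```

apply_moves --targets '[{"travel":[20,1,0],"roll":0,"jaw":87},{"travel":[7,0,0],"roll":0,"jaw":87},{"travel":[0,0,20],"roll":0,"jaw":87},{"travel":[0,0,30],"roll":0,"jaw":87},{"travel":[0,0,20],"roll":0,"jaw":60},{"travel":[0,0,9],"roll":0,"jaw":30},{"travel":[0,0,0],"roll":0,"jaw":20},{"travel":[0,0,0],"roll":0,"jaw":10},{"travel":[0,0,0],"roll":0,"jaw":10},{"travel":[0,0,0],"roll":0,"jaw":10}]'

```text
clock: 11.7
tool_pos: [0.5034, 0.3011, 0.0952]
orientation: [179.9, 0.1, 175.1]
force: [0.2, 0.4, -0.1]
opening: 0.0445
gripper_force: 0.0
```

apply_moves --targets '[{"travel":[0,0,0],"roll":0,"jaw":8},{"travel":[0,0,0],"roll":0,"jaw":8},{"travel":[0,0,0],"roll":0,"jaw":8}]'

```text
clock: 12.0
tool_pos: [0.503, 0.3008, 0.0942]
orientation: [180.0, 0.0, 175.1]
force: [0.2, -0.6, -1.1]
opening: 0.0204
gripper_force: 0.0
```

apply_moves --targets '[{"travel":[0,0,0],"roll":0,"jaw":8},{"travel":[0,0,0],"roll":0,"jaw":8},{"travel":[0,0,0],"roll":0,"jaw":8},{"travel":[0,0,0],"roll":0,"jaw":8}]'

```text
clock: 12.4
tool_pos: [0.503, 0.3009, 0.0941]
orientation: [180.0, 0.0, 175.1]
force: [-0.2, 0.1, 0.8]
opening: 0.0155
gripper_force: 30.0
```

apply_moves --targets '[{"travel":[0,0,-10],"roll":0,"jaw":8},{"travel":[0,0,-20],"roll":0,"jaw":8},{"travel":[0,0,-30],"roll":0,"jaw":8},{"travel":[0,0,-30],"roll":0,"jaw":8},{"travel":[0,0,-25],"roll":0,"jaw":8},{"travel":[0,0,-15],"roll":0,"jaw":8},{"travel":[2,-15,0],"roll":0,"jaw":8},{"travel":[4,-35,0],"roll":0,"jaw":8},{"travel":[4,-35,0],"roll":0,"jaw":8},{"travel":[4,-35,0],"roll":0,"jaw":8}]'

```text
clock: 13.4
tool_pos: [0.4774, 0.1803, 0.2233]
orientation: [-179.9, -0.1, 175.1]
force: [1.1, -0.7, -0.7]
opening: 0.0151
gripper_force: 30.0
```

apply_moves --targets '[{"travel":[4,-35,0],"roll":0,"jaw":8},{"travel":[4,-35,0],"roll":0,"jaw":8},{"travel":[4,-35,0],"roll":0,"jaw":8},{"travel":[4,-35,0],"roll":0,"jaw":8},{"travel":[2,-25,0],"roll":0,"jaw":8},{"travel":[0,-15,0],"roll":0,"jaw":8},{"travel":[0,0,0],"roll":0,"jaw":8},{"travel":[0,0,0],"roll":0,"jaw":8}]'

```text
clock: 14.2
tool_pos: [0.4448, 0.004, 0.2238]
orientation: [-180.0, -0.0, 175.0]
force: [0.2, -0.8, -0.9]
opening: 0.0155
gripper_force: 30.0
```

```bash
python3 - <<'E'
from h import *
goto([.4448,.0049],120)
o=ctrl.get_obs();T=wristT(o);np.save("Tc.npy",T)
im=ctrl.snapshot("wrist")[:,:,::-1];cv2.imwrite("pics/w3.png",im)
s=ctrl.snapshot("side")[:,:,::-1];cv2.imwrite("pics/s3.png",s)
a=cv2.resize(im[60:280,150:370],(600,600),interpolation=cv2.INTER_CUBIC)
cv2.imwrite("pics/w3v.png",a)
E
```

```text
t 14.2 local [-101.95378725    7.80572592] tipz 201.78481600569225 F [ 0.2 -0.8 -0.9] yaw 175.02
roll -0.08 travel(now axes) [ 0.1  0.9 81.8] after roll [0.1 0.9]
```

View pics/w3v.png

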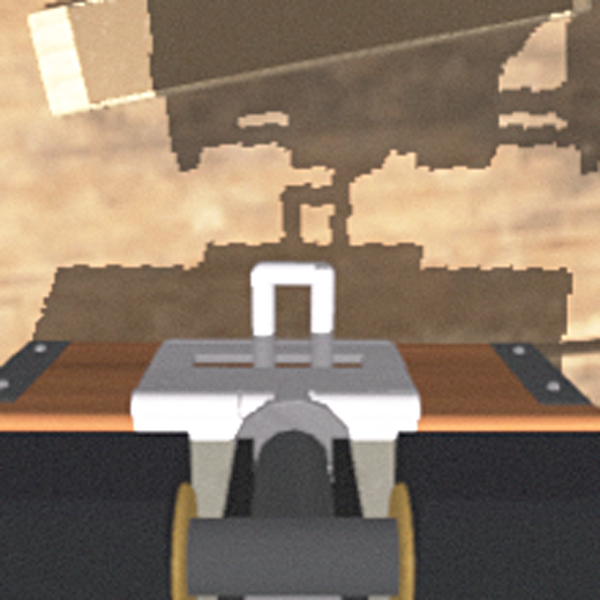

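The crop shows the pin's collar centred at u≈292 and the staple loop at u≈251–334, mid 292.5, so they are well aligned. I refine with sub-pixel edges.

```bash
python3 - <<'E'
from h import *
np.set_printoptions(precision=4,suppress=True)
T=np.load("Tc.npy");g=cv2.cvtColor(cv2.imread("pics/w3.png"),cv2.COLOR_BGR2GRAY).astype(float)
print("grip row",g[225,225:290].astype(int).tolist())
print("grip row",g[235,225:290].astype(int).tolist())
def edges(r,a,b):
    x=g[r-1:r+2,a:b].mean(0);d=np.abs(np.diff(x));i=[k for k in range(1,len(d)-1) if d[k]>12 and d[k]>=d[k-1] and d[k]>d[k+1]]
    return [round(a+.5+sum((k+j)*d[k+j] for j in(-1,0,1))/sum(d[k+j] for j in(-1,0,1)),2) for k in i]
for r in (166,170,174,178): print(r,edges(r,235,280))
for r in (222,226,230,234,240): print(r,edges(r,228,288))
E
```

```text
grip row [166, 168, 163, 163, 164, 164, 165, 162, 166, 166, 129, 59, 33, 37, 39, 40, 38, 68, 130, 143, 105, 64, 64, 60, 64, 64, 59, 66, 70, 67, 66, 68, 65, 66, 65, 68, 70, 68, 66, 62, 68, 69, 60, 64, 94, 141, 117, 53, 39, 42, 34, 38, 38, 80, 138, 166, 169, 164, 164, 165, 165, 164, 166, 163, 161]
grip row [164, 169, 169, 169, 163, 163, 161, 160, 141, 84, 40, 26, 37, 38, 42, 46, 35, 41, 55, 69, 67, 68, 72, 71, 62, 70, 63, 66, 68, 68, 68, 64, 70, 67, 67, 74, 64, 71, 72, 65, 67, 67, 64, 67, 66, 68, 98, 81, 36, 41, 40, 32, 40, 38, 40, 88, 139, 162, 163, 162, 165, 165, 165, 163, 169]
166 [np.float64(242.04), np.float64(250.05), np.float64(263.7), np.float64(272.01)]
170 [np.float64(242.06), np.float64(250.12), np.float64(263.64), np.float64(271.83)]
174 [np.float64(242.08), np.float64(250.15), np.float64(263.62), np.float64(271.8)]
178 [np.float64(242.12), np.float64(250.14), np.float64(263.57), np.float64(271.61)]
222 [np.float64(236.2), np.float64(242.55), np.float64(246.41), np.float64(266.7), np.float64(271.34), np.float64(277.85)]
226 [np.float64(235.31), np.float64(242.2), np.float64(244.8), np.float64(269.44), np.float64(271.51), np.float64(278.51)]
230 [np.float64(234.53), np.float64(242.17), np.float64(269.5), np.float64(271.65), np.float64(279.39)]
234 [np.float64(234.12), np.float64(242.77), np.float64(269.96), np.float64(271.69), np.float64(279.8)]
240 [np.float64(233.02), np.float64(242.7), np.float64(271.49), np.float64(280.96)]
```

apply_moves --targets '[{"travel":[3,0,10],"roll":0,"jaw":8},{"travel":[0,0,15],"roll":0,"jaw":8},{"travel":[0,0,15],"roll":0,"jaw":8},{"travel":[0,0,15],"roll":0,"jaw":8},{"travel":[0,0,10],"roll":0,"jaw":8},{"travel":[0,0,0],"roll":0,"jaw":8},{"travel":[0,0,0],"roll":0,"jaw":8},{"travel":[0,0,0],"roll":0,"jaw":8}]'

```text
clock: 15.1
tool_pos: [0.4429, 0.0051, 0.1596]
orientation: [180.0, 0.1, 175.1]
force: [-0.6, 0.3, -1.2]
opening: 0.0154
gripper_force: 30.0
```

```bash
python3 - <<'E'
from h import *
o=ctrl.get_obs();print(o["tool_pos"],inv(o["tool_pos"]),o["force"])
im=ctrl.snapshot("wrist")[:,:,::-1];cv2.imwrite("pics/w4.png",im)
s=ctrl.snapshot("side")[:,:,::-1];cv2.imwrite("pics/s4.png",s)
a=cv2.resize(im[110:250,160:360],(600,420),interpolation=cv2.INTER_CUBIC)
b=cv2.resize(s[165:245,255:320],(345,420),interpolation=cv2.INTER_CUBIC)[:,:200]
b=cv2.resize(s[170:240,265:300],(200,420),interpolation=cv2.INTER_CUBIC)
cv2.imwrite("pics/v4.png",np.hstack([a,b]))
g=cv2.cvtColor(im,cv2.COLOR_BGR2GRAY).astype(float)
def edges(r,a,b):
    x=g[r-1:r+2,a:b].mean(0);d=np.abs(np.diff(x));i=[k for k in range(1,len(d)-1) if d[k]>12 and d[k]>=d[k-1] and d[k]>d[k+1]]
    return [float(round(a+.5+sum((k+j)*d[k+j] for j in(-1,0,1))/sum(d[k+j] for j in(-1,0,1)),2)) for k in i]
for r in range(130,236,5): print(r,edges(r,228,288))
E
```

```text
[0.44285943 0.00511576 0.15961757] [-103.96940191    8.76705282] [-0.58248853  0.25502377 -1.24632058]
130 [229.79, 236.2]
135 []
140 [244.1, 246.43]
145 [247.07, 285.8]
150 [251.15, 259.46, 264.44, 279.73]
155 [252.1, 259.8, 265.82, 268.32, 280.72]
160 [231.11, 235.8, 239.17, 246.12, 250.06, 259.76, 262.09, 266.71, 270.31, 273.21, 280.76, 285.08]
165 []
170 []
175 [237.71, 274.17]
180 [236.95, 274.61]
185 [236.86, 247.27, 264.37, 274.54]
190 [236.96, 239.36, 244.7, 247.21, 264.31, 272.93, 274.45]
195 [237.02, 247.16, 264.52, 274.25]
200 [237.06, 247.16, 261.71, 263.77, 274.14]
205 [237.68, 243.74, 246.65, 264.52, 266.35, 270.64, 272.66]
210 []
215 [236.88]
220 [234.49, 236.49, 242.79, 247.76, 249.42, 265.58, 271.2]
225 [235.5, 242.45, 244.7, 269.37, 271.51, 278.41]
230 [234.55, 242.29, 269.49, 271.68, 279.39]
235 [233.68, 242.85, 272.16, 280.27]
```

View pics/v4.png

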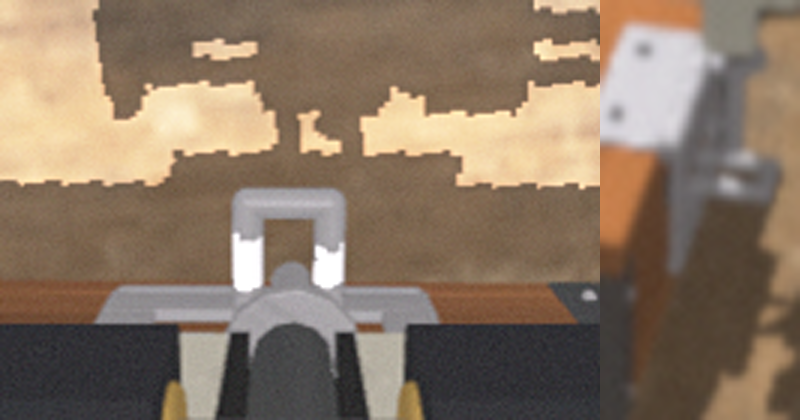

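```bash
python3 - <<'E'
from h import *
T=wristT(ctrl.get_obs())
f=lambda u,v,z:inv(plane("wrist",(u,v),z,T)).round(2)
print("tip front",f(256.7,110+262/3,.0775),"loop in end",f(255.8,110+218/3,.065),"out end",f(255.8,110+188/3,.065),"staple mid y",f(255.75,190,.065),"leaf bottom",f(230,110+287/3,.037))
E
```

```text
tip front [-107.52    9.05] loop in end [-115.42    8.37] out end [-123.31    8.38] staple mid y [-109.54    8.32] leaf bottom [-87.06 -14.52]
```

apply_moves --targets '[{"travel":[0,-0.8,0],"roll":0,"jaw":8},{"travel":[0,0,3],"roll":0,"jaw":8},{"travel":[0,0,3],"roll":0,"jaw":8},{"travel":[0,0,2],"roll":0,"jaw":8},{"travel":[0,0,2],"roll":0,"jaw":8},{"travel":[0,0,2],"roll":0,"jaw":8},{"travel":[0,0,0],"roll":0,"jaw":8}]'

```text
clock: 15.9
tool_pos: [0.4422, 0.004, 0.1467]
orientation: [-180.0, -0.0, 175.1]
force: [0.2, 0.5, -0.4]
opening: 0.0154
gripper_force: 30.0
```

apply_moves --targets '[{"travel":[0,0,3],"roll":0,"jaw":8},{"travel":[0,0,3],"roll":0,"jaw":8},{"travel":[0,0,4],"roll":0,"jaw":8},{"travel":[0,0,4],"roll":0,"jaw":8},{"travel":[0,0,0],"roll":0,"jaw":8}]'

```text
clock: 16.4
tool_pos: [0.442, 0.0039, 0.1324]
orientation: [-180.0, -0.1, 175.1]
force: [-0.2, -1.3, -1.0]
opening: 0.0158
gripper_force: 30.0
```

apply_moves --targets '[{"travel":[0,0,4],"roll":0,"jaw":8},{"travel":[0,0,4],"roll":0,"jaw":8},{"travel":[0,0,4],"roll":0,"jaw":8},{"travel":[0,0,4],"roll":0,"jaw":8},{"travel":[0,0,4],"roll":0,"jaw":8},{"travel":[0,0,3],"roll":0,"jaw":8},{"travel":[0,0,0],"roll":0,"jaw":8}]'

```text
clock: 17.1
tool_pos: [0.4421, 0.004, 0.1096]
orientation: [-180.0, -0.0, 175.1]
force: [-0.5, -0.5, -0.5]
opening: 0.0154
gripper_force: 30.0
```

apply_moves --targets '[{"travel":[0,0,1],"roll":0,"jaw":8},{"travel":[0,0,1],"roll":0,"jaw":8},{"travel":[0,0,0.7],"roll":0,"jaw":8},{"travel":[0,0,0],"roll":0,"jaw":8}]'

```text
clock: 17.5
tool_pos: [0.4424, 0.0041, 0.1074]
orientation: [180.0, 0.0, 175.1]
force: [-0.0, 0.7, -0.5]
opening: 0.0155
gripper_force: 30.0
```

apply_moves --targets '[{"travel":[0,0,0.7],"roll":0,"jaw":8},{"travel":[0,0,0.7],"roll":0,"jaw":8},{"travel":[0,0,0],"roll":0,"jaw":8}]'

```text
clock: 17.8
tool_pos: [0.4424, 0.0041, 0.106]
orientation: [180.0, 0.0, 175.1]
force: [-1.2, -0.6, 0.0]
opening: 0.0151
gripper_force: 30.0
```

apply_moves --targets '[{"travel":[0,0,0],"roll":0,"jaw":20},{"travel":[0,0,0],"roll":0,"jaw":40},{"travel":[0,0,0],"roll":0,"jaw":60},{"travel":[0,0,0],"roll":0,"jaw":60},{"travel":[0,0,0],"roll":0,"jaw":60},{"travel":[0,0,-10],"roll":0,"jaw":60},{"travel":[0,0,-25],"roll":0,"jaw":60},{"travel":[0,0,-35],"roll":0,"jaw":60},{"travel":[0,0,-40],"roll":0,"jaw":60},{"travel":[0,0,0],"roll":0,"jaw":60}]'

```text
clock: 18.8
tool_pos: [0.4452, 0.0047, 0.2219]
orientation: [179.8, 0.5, 175.2]
force: [-0.4, 0.1, -0.3]
opening: 0.0601
gripper_force: 0.0
```

apply_moves --targets '[{"travel":[-20,0,0],"roll":0,"jaw":60},{"travel":[-30,0,0],"roll":0,"jaw":60},{"travel":[0,0,0],"roll":0,"jaw":60},{"travel":[0,0,0],"roll":0,"jaw":60}]'

```text
clock: 19.2
tool_pos: [0.4921, -0.0004, 0.2159]
orientation: [-180.0, -0.0, 175.1]
force: [-0.5, -0.2, -0.1]
opening: 0.0604
gripper_force: 0.0
```

```bash
python3 - <<'E'
from h import *
o=ctrl.get_obs();print(o["tool_pos"],o["opening"],o["force"])
im=ctrl.snapshot("wrist")[:,:,::-1]
s=ctrl.snapshot("side")[:,:,::-1]
a=cv2.resize(im[60:260,150:370],(440,400),interpolation=cv2.INTER_CUBIC)
b=cv2.resize(s[150:250,225:315],(360,400),interpolation=cv2.INTER_CUBIC)
cv2.imwrite("pics/v5.png",np.hstack([a,b]))
E
```

```text
[ 4.92096691e-01 -4.13001021e-04  2.15869178e-01] 0.06035656037595222 [-0.4541396  -0.16210732 -0.0989698 ]
```

View pics/v5.png

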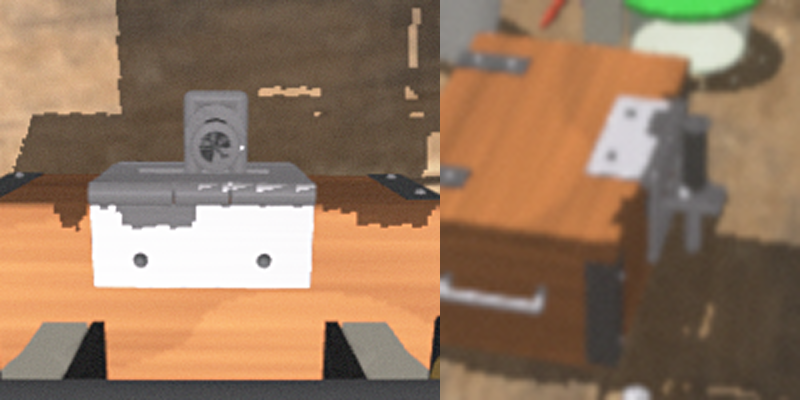

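The pin stands upright in the loop: grip top at (215,148), and in the side view its shank shows below the staple at (692,235). The lid is shut, the hasp is home and the robot is clear.

```bash
python3 -c "
from plant import ctrl
print(ctrl.close_job())"
```

```text
the job is handed in; nothing more can be done
None
```

I shut the lid, swung the hasp home, dropped the pin through the staple with its collar on the bars, left the tub alone, and handed the job in at about 19 s; no verdict came back.

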